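# Bring the ball punch over the round blank, ready to strike

## Robot

A 7-joint arm with a two-finger parallel gripper is mounted at the origin on the work surface. World frame = base frame: x ahead of the robot, y to its left, z up, the work surface at z = 0. Lengths are in m, angles in degrees, forces in N, time in s.
With the tool pointing down it reaches from about 0.35 to 0.9 m from the base axis. Payload 8.1 kg.
Tool frame: the origin (TCP) lies on the centre line of the jaws, within the pads' length; the fingertips stand 11 mm ahead of it and the grasp point (between the pads) lies 8 mm behind it; z points along the fingers, y is the line along which they close (so a half turn about z gives the same grasp; the last joint's range is limited). The gripper opens to 92 mm and grips with 3 to 60 N. Pads are 19 mm wide; open, the fingers measure 130 mm over their backs; the gripper's body (75 mm by 190 mm) begins 47 mm behind the grasp point.
Start: joints at [68.95, 24.895, 1.432, 90.138, -0.665, 64.973, -4.303], TCP at [0.164, -0.603, 0.238] pointing down, gripper open.
Joint ranges: [-149.89, 149.89], [-25.12, 119.58], [-72.63, 75.52], [4.76, 147.25], [-75.54, 255.54], [6.69, 114.76], [-157.13, 157.13]. Speed limits (degrees/s): [127.2, 127.2, 172.46, 172.46, 180, 180, 180].

## Interface

Orientations are given as [roll, pitch, yaw] about the fixed x, y, z axes, in that order (R = Rz(yaw) Ry(pitch) Rx(roll)).
In Python, from cell import env, viewer gives the robot as it stands. The module is installed in compiled form; this text tells all that it offers.
- The arm moves only by the shell command python3 -m creep 'ROWS' [FORCE]. ROWS is JSON, a list of rows, each an object with "jaw": the opening, from -1 (shut) to 1 (fully open); "dp": the shift along the tool's x, y, z normalised to -1 to 1, where 1 is 0.15 m, a list of three; "rotation": the turn, a rotation vector about the tool's x, y, z normalised to -1 to 1, where 1 is pi/2 rad, a list of three. A call has exactly 10 rows; each row is the pose to reach, as a shift and turn from the pose commanded when the call began, along the tool's axes at that moment; what a row does not reach only later rows make up. A row lasts 1/10 s, in which the tool goes at most 50 mm and 8.59 degrees, less where a joint would pass 70% of its speed; a pose out of reach is approached as far as the arm can. A call with a number of a shift or a turn outside -1 to 1 is refused whole. A call with a gripper value outside its range is refused whole. The fingers move at their own pace and stop on an object; FORCE is the grip in N (left out, the last holds). Time passes only in rows, so rows that repeat a pose let the fingers close, or fill a call up. It gives the time, the measured TCP pose, the force, the opening and the grip force at its end, in the units of the state.
- env.get_obs(): the state, without advancing time (a new reading comes with each control period).
- viewer.camera(name): name is "scene" or "side" or "wrist"; returns a dict with "color" (384x512x3 uint8, red, green, blue), "fx", "fy", "cx", "cy" (pixels), "position" and "orientation" of the camera in the world. Camera axes: x right, y down, z forward; pixel columns grow to the right and rows downward; lengths in m; the calibration is good to about 2 mm. A picture is of the moment at which its call begins. There is no depth.
- env.job_done(): hands the job in; it is judged then, once.
The state is a dict: "time_s": time; "q": joint angles; "joint_velocities": joint speeds; "joint_efforts": joint torques, N m; "eef_pos": TCP position; "tool_rot": TCP orientation; "force": force on the tool from outside, world axes, zero at the start; "torque": the same for the moment, N m; "gripper_width": opening from 0.0 (shut) to 1.0 (fully open); "finger_force": force on a finger pad.
Only numpy, scipy, OpenCV 4.12 (cv2) and the standard library are available. Lean on these libraries where they do the work, as an engineer would, in place of code of your own. Each camera call takes 0.05 s, during which the arm holds its last target. There are 200 camera calls.

## Task

Slide the ball punch out along the slot of its rack, carry it over the file caddy, and finish with the gripper still holding it upright and still, the ball centred over the round brass blank on the doming block and hovering about 10 mm above it, ready for the hammer. The ball must never touch either blank, and everything else on the bench must stay where it is; do not put the punch down or let go: the program ends while holding it.

Things in the scene. Friction and masses are not known exactly. Their poses are not given: they have to be found in the camera images.
- punch: Steel ball punch, 108 mm tall: 14 mm square shank, 26 mm ball at its lower end, round collar (28 mm diameter) 53 to 59 mm above the origin, bare shank above it to grip. Origin at the ball's lowest point, z up the shank, x and y square to the shank's faces. About 0.22 kg. It hangs upright in the rack by its collar, ball below the plate.
- rack: Fixed wooden rack, a bridge 110 (x) x 104 (y) mm; origin at bench level under its centre. Its 8 mm top plate (upper face 85 mm up) has an 18 mm wide slot along x at y = 0, from x = +35 mm (closed) to the front edge x = -55 mm (open, towards the robot). Ball and collar cannot pass the slot. With the collar on the plate, 19 mm separate ball and plate underside.
- rack_mouth (a point): The open front end of the rack's slot: middle of its width, at the front edge, level with the plate's upper face (85 mm up). Its x axis runs along the slot, inwards. The punch is clear of the rack once its axis is 20 mm or more in front of this point.
- block: The steel doming block, fixed to the bench, 80 (x) x 150 (y) x 45 (z) mm, two large cups and a row of small ones in its top. Origin at bench level under its centre. The two large cups (28 mm diameter) are centred at x = 12, y = -36 and y = +36 mm; a loose brass blank lies flat over each.
- disc: The round brass blank, a flat disc of 42 mm diameter, 2 mm thick, lying loose on the block over one of the large cups. Origin at the centre of its underside, z up.
- oblong: The oblong brass blank, a flat strip 50 (x) x 20 (y) x 2 mm, lying loose on the block over the other large cup. Origin at the centre of its underside, z up. Leave alone.
- caddy: The dark wooden file caddy standing loose between rack and block: box 260 (x) x 70 (y) x 75 (z) mm with six files in it, their handles standing up to 135 mm above the bench. Origin at the centre of its underside. Leave alone.
- bottle: Small amber bottle, 48 mm diameter, 95 mm tall, standing to the left. Origin at the centre of its underside. Leave alone.
- hammer: Hammer lying on the bench to the right, 250 mm long along its x axis. Leave alone.
- bowl: White bowl, 100 mm diameter, 40 mm tall, beyond the caddy. Origin at the centre of its underside. Leave alone.
- stand: Wooden stand 70 x 110 mm with five small ball punches, 102 mm tall, at the far left. Origin at the centre of its underside. Leave alone.
- mandrel: Steel ring mandrel standing on a round foot of 52 mm diameter, 125 mm tall, at the far right. Origin at the centre of its underside. Leave alone.
Mind the look-alikes: they are no part of the job. Leave any purple look-alike of the punch alone.

How it is judged:
By the outcome, as a careful person would: the job done as asked, in the order asked, and still so for the second after the job is handed in, while the arm keeps its last pose, push and grip.
It also fails if it takes over 48 s, if anything falls off the work surface, if the arm or the gripper's body presses on something with over 40 N, if the wrist force passes 120 N, or if a joint passes its speed limit or range.

## Working session

There is one attempt and no reset: what is moved stays moved. The work goes in short steps, Python scripts to look and compute and a shell command to move; the robot and the scene stay as the last step left them, time stands still between calls to the robot, and variables do not carry over. Pictures are saved under pics/ and viewed, at most 10 in all, crops included, and the job is handed in when it is done.

```bash
mkdir -p pics
cat > h.py <<'E'
import numpy as np, cv2, json
from scipy.spatial.transform import Rotation as R
from cell import env, viewer
def shot(n,f=None):
    c=viewer.camera(n)
    if f: cv2.imwrite(f,c["color"][:,:,::-1])
    return c
def rot(c):
    o=np.array(c["orientation"],float)
    return o if o.shape==(3,3) else R.from_euler('xyz',o,degrees=True).as_matrix()
def ray(c,u,v):
    d=rot(c)@np.array([(u-c["cx"])/c["fx"],(v-c["cy"])/c["fy"],1.]); return np.array(c["position"]),d
def onz(c,u,v,z):
    p,d=ray(c,u,v); return p+d*(z-p[2])/d[2]
def proj(c,X):
    x=rot(c).T@(np.array(X)-c["position"]); return c["fx"]*x[0]/x[2]+c["cx"],c["fy"]*x[1]/x[2]+c["cy"]
E
python3 - <<'E'
from h import *
import pickle
D={n:shot(n) for n in("scene","side","wrist")}
pickle.dump(D,open("d0.pkl","wb"))
for n in D: print(n,{k:v for k,v in D[n].items() if k!="color"})
cv2.imwrite("pics/scene0.png",cv2.resize(D["scene"]["color"][:,:,::-1],(800,600),interpolation=cv2.INTER_CUBIC))
cv2.imwrite("pics/side0.png",cv2.resize(D["side"]["color"][:,:,::-1],(800,600),interpolation=cv2.INTER_CUBIC))
print(env.get_obs())
E
```

```text
scene {'fx': 408.44550583619844, 'fy': 408.44550583619844, 'cx': 261.44865625734167, 'cy': 194.81390602066648, 'position': array([1.7235969 , 0.29315399, 0.8187018 ]), 'orientation': array([-122.90517359,    1.24005067,  103.92799984])}
side {'fx': 457.71383655085936, 'fy': 457.71383655085936, 'cx': 252.88045622243126, 'cy': 188.19127327611577, 'position': array([0.33336927, 0.8789216 , 1.00209515]), 'orientation': array([-133.99496557,   -0.97296337, -160.11388213])}
wrist {'fx': 271.2811264531254, 'fy': 271.2811264531254, 'cx': 251.59017699140128, 'cy': 187.02129240577676, 'position': array([ 0.24307938, -0.58159525,  0.38344483]), 'orientation': array([ 1.62386388e+02,  7.21097218e-02, -7.48613267e+01])}
{'time_s': 0.15, 'q': array([68.94787894, 24.92925158,  1.43134974, 90.17453471, -0.66192032,
       64.97154694, -4.3038182 ]), 'joint_velocities': array([ 0.06175415, -0.09468004,  0.02211943, -0.09300534,  0.01203943,
       -0.01217839,  0.01147328]), 'joint_efforts': array([ 1.94919892e-03, -6.68264794e+01,  9.85929742e-01, -3.14695108e+01,
       -6.04360295e-02,  3.94790957e-02,  1.71520846e-04]), 'eef_pos': array([ 0.16343976, -0.60289766,  0.23712147]), 'tool_rot': array([-1.79933464e+02,  8.84461891e-03,  1.51695192e+01]), 'force': array([ 0.45207382,  0.88804102, -0.14696074]), 'torque': array([-0.00848098,  0.00409575,  0.07388334]), 'finger_force': 0.0, 'gripper_width': 1.0004263566643092}
```

View pics/scene0.png

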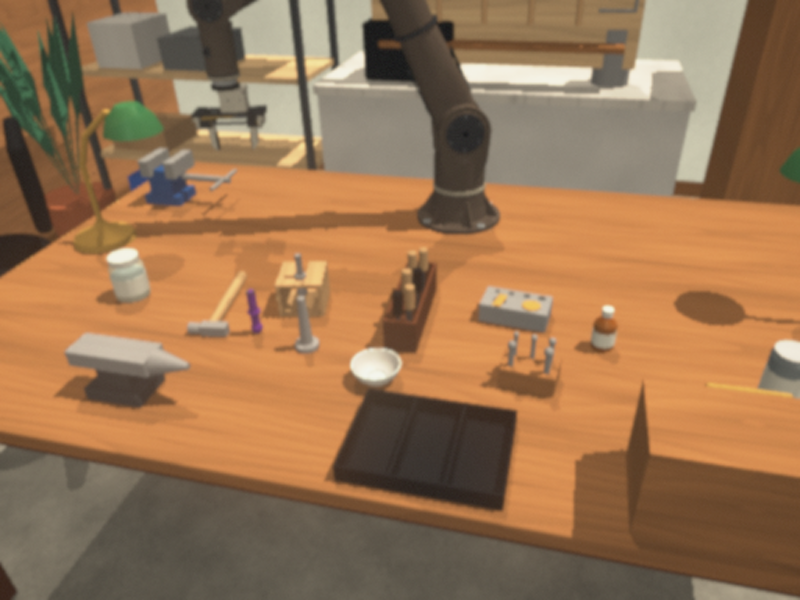

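View pics/side0.png

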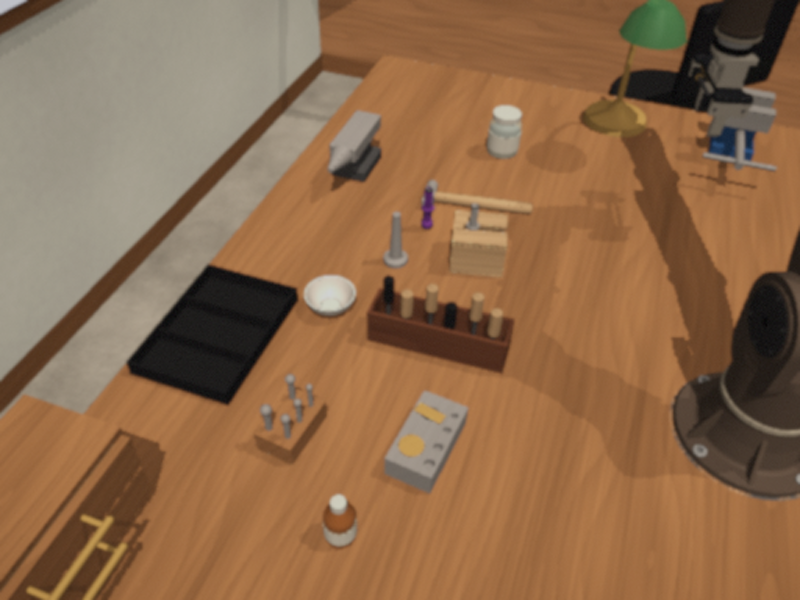

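The scene view shows the punch in the rack at (300,265) and the block at (515,308). The side view shows the punch at (474,212), the disc at (412,445) and the oblong at (430,413). Next I'll look at zoomed crops.

Run:
```python
from h import *
import pickle
D=pickle.load(open("d0.pkl","rb"))
def crop(n,u,v,w,h): return cv2.resize(D[n]["color"][v:v+h,u:u+w,::-1],(400,300),interpolation=cv2.INTER_CUBIC)
# 8x : 50x37.5 ; use 6.25x: 64x48
a=crop("scene",165,155,64,48); b=crop("side",270,125,64,48); c=crop("scene",298,170,64,48); d=crop("side",240,248,80,60)
cv2.imwrite("pics/crops.png",np.vstack([np.hstack([a,b]),np.hstack([c,d])]))
for n in ("scene","side"):
    hsv=cv2.cvtColor(D[n]["color"],cv2.COLOR_RGB2HSV)
    m=cv2.inRange(hsv,(18,130,150),(32,255,255))
    k,l,s,ct=cv2.connectedComponentsWithStats(m)
    for i in range(1,k):
        if s[i,4]>15: print(n,s[i],ct[i],onz(D[n],*ct[i],.047).round(4))
# coarse
print(onz(D["side"],474/1.5625,207/1.5625,.13),onz(D["scene"],298/1.5625,257/1.5625,.13))
```

```text
scene [ 66 143  18  15 161] [ 72.76397516 150.13043478] [ 0.3962 -0.8857  0.047 ]
scene [ 49 145  14  13 131] [ 56.0610687  151.96183206] [ 0.4261 -0.9461  0.047 ]
scene [316 189   7   6  29] [319.4137931  191.79310345] [0.5086 0.1837 0.047 ]
scene [335 193  10   5  41] [339.41463415 195.12195122] [0.5157 0.2535 0.047 ]
scene [454 245  52   9 104] [479.50961538 249.11538462] [0.7161 0.6633 0.047 ]
side [401  66  12  14  61] [408.21311475  73.31147541] [ 0.2896 -0.9231  0.047 ]
side [267 259  17  11  88] [274.95454545 264.05681818] [0.5063 0.1865 0.047 ]
side [256 279  15  12 144] [262.84722222 284.68055556] [0.5151 0.2566 0.047 ]
side [ 18 330  54  54 402] [ 49.63681592 356.6119403 ] [0.8866 0.5917 0.047 ]
side [ 54 348  27  36 176] [ 67.44318182 365.11931818] [0.8393 0.5943 0.047 ]
[ 0.5640866  -0.26983047  0.13      ] [ 0.55438522 -0.26979555  0.13      ]
```

View pics/crops.png

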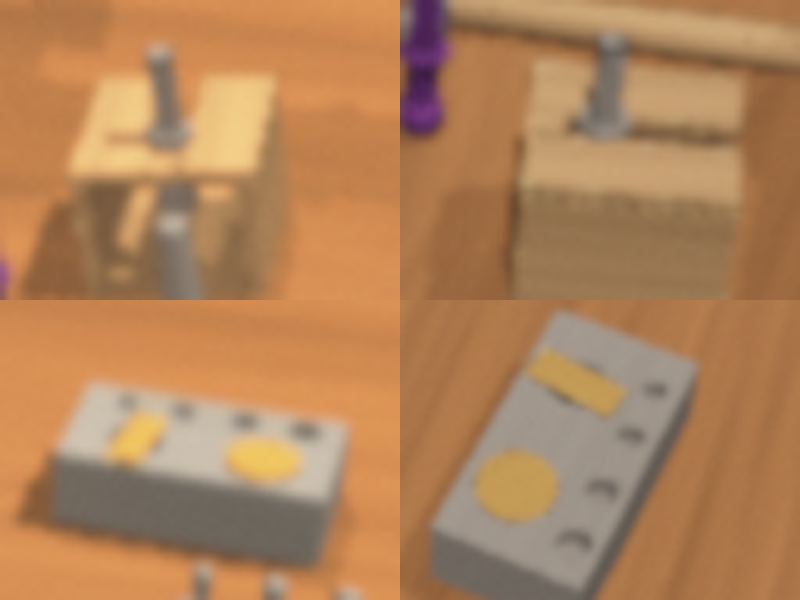

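The crops show the rack's plate corners. In the scene crop they are (105,75), (277,77), (258,180) and (72,172). In the side crop they are (135,60), (345,72), (342,208) and (125,182). The punch collar sits on the plate at mid-slot. The disc is the round blank nearer the bottle.

Run:
```python
from h import *
import pickle
D=pickle.load(open("d0.pkl","rb"))
for n,o,ps in (("scene",(165,155),[(105,75),(277,77),(258,180),(72,172),(158,48),(168,130)]),("side",(270,125),[(135,60),(345,72),(342,208),(125,182),(213,38),(205,125)])):
    P=[onz(D[n],o[0]+u/6.25-.5,o[1]+v/6.25-.5,z) for (u,v),z in zip(ps,[.085]*4+[.134,.088])]
    print(n,np.round(P,4).tolist(), np.mean(P[:4],0).round(4))
    for i in range(4):
        e=P[(i+1)%4]-P[i]; print(np.degrees(np.arctan2(e[1],e[0])).round(1),np.linalg.norm(e).round(3))
```

```text
scene [[0.4999, -0.3353, 0.085], [0.4813, -0.2331, 0.085], [0.5954, -0.2025, 0.085], [0.6088, -0.3084, 0.085], [0.5459, -0.2763, 0.134], [0.5585, -0.2708, 0.088]] [ 0.5464 -0.2698  0.085 ]
100.3 0.104
15.0 0.118
-82.8 0.107
-166.1 0.112
side [[0.6115, -0.3059, 0.085], [0.5053, -0.336, 0.085], [0.4808, -0.227, 0.085], [0.5876, -0.2075, 0.085], [0.565, -0.2744, 0.134], [0.5615, -0.2625, 0.088]] [ 0.5463 -0.2691  0.085 ]
-164.2 0.11
102.7 0.112
10.3 0.109
-76.4 0.101
```

Rack centre is about (0.546,-0.269) with the slot at about 13.5°. The tool is already nearly aligned, so I'll move over the rack and refine with the wrist camera.

```bash
python3 -m creep '[{"jaw":1,"dp":[0.05,-0.023,0],"rotation":[0,0,0]},{"jaw":1,"dp":[0.15,-0.07,0],"rotation":[0,0,0]},{"jaw":1,"dp":[0.3,-0.14,0],"rotation":[0,0,0]},{"jaw":1,"dp":[0.45,-0.21,0],"rotation":[0,0,0]},{"jaw":1,"dp":[0.6,-0.28,0],"rotation":[0,0,0]},{"jaw":1,"dp":[0.75,-0.35,0],"rotation":[0,0,0]},{"jaw":1,"dp":[0.85,-0.4,0],"rotation":[0,0,0]},{"jaw":1,"dp":[0.92,-0.43,0],"rotation":[0,0,0]},{"jaw":1,"dp":[1,-0.466,0],"rotation":[0,0,0]},{"jaw":1,"dp":[1,-0.466,0],"rotation":[0,0,0]}]'
python3 -m creep '[{"jaw":1,"dp":[0.05,-0.023,0],"rotation":[0,0,0]},{"jaw":1,"dp":[0.15,-0.07,0],"rotation":[0,0,0]},{"jaw":1,"dp":[0.3,-0.14,0],"rotation":[0,0,0]},{"jaw":1,"dp":[0.45,-0.21,0],"rotation":[0,0,0]},{"jaw":1,"dp":[0.6,-0.28,0],"rotation":[0,0,0]},{"jaw":1,"dp":[0.75,-0.35,0],"rotation":[0,0,0]},{"jaw":1,"dp":[0.85,-0.4,0],"rotation":[0,0,0]},{"jaw":1,"dp":[0.92,-0.43,0],"rotation":[0,0,0]},{"jaw":1,"dp":[1,-0.466,0],"rotation":[0,0,0]},{"jaw":1,"dp":[1,-0.466,0],"rotation":[0,0,0]}]'
python3 -m creep '[{"jaw":1,"dp":[0.05,-0.023,0],"rotation":[0,0,0]},{"jaw":1,"dp":[0.15,-0.07,0],"rotation":[0,0,0]},{"jaw":1,"dp":[0.3,-0.14,0],"rotation":[0,0,0]},{"jaw":1,"dp":[0.45,-0.21,0],"rotation":[0,0,0]},{"jaw":1,"dp":[0.6,-0.28,0],"rotation":[0,0,0]},{"jaw":1,"dp":[0.75,-0.35,0],"rotation":[0,0,0]},{"jaw":1,"dp":[0.85,-0.4,0],"rotation":[0,0,0]},{"jaw":1,"dp":[0.92,-0.43,0],"rotation":[0,0,0]},{"jaw":1,"dp":[1,-0.466,0],"rotation":[0,0,0]},{"jaw":1,"dp":[1,-0.466,0],"rotation":[0,0,0]}]'
python3 - <<'E'
from h import *
import pickle
c=shot("wrist"); pickle.dump(c,open("w1.pkl","wb"))
cv2.imwrite("pics/w1.png",cv2.resize(c["color"][:,:,::-1],(800,600),interpolation=cv2.INTER_CUBIC))
o=env.get_obs(); print(o["eef_pos"],o["tool_rot"],o["time_s"],proj(c,(.558,-.27,.14)))
E
```

```text
time_s: 1.15
eef_pos: [0.292, -0.495, 0.2378]
tool_rot: [-180.0, -0.1, 15.3]
force: [-1.0, -0.1, 0.0]
gripper_width: 0.999
finger_force: 0.0
time_s: 2.15
eef_pos: [0.4178, -0.3888, 0.2377]
tool_rot: [-180.0, -0.0, 15.3]
force: [0.1, 0.2, 0.2]
gripper_width: 0.999
finger_force: 0.0
time_s: 3.15
eef_pos: [0.5441, -0.2819, 0.2377]
tool_rot: [-180.0, -0.0, 15.3]
force: [0.2, 0.5, 0.7]
gripper_width: 1.0
finger_force: 0.0
[ 0.54318783 -0.28298538  0.23764864] [1.79999124e+02 8.00532025e-03 1.51964576e+01] 3.2 (np.float64(242.9816161115998), np.float64(175.20694789570715))
```

View pics/w1.png

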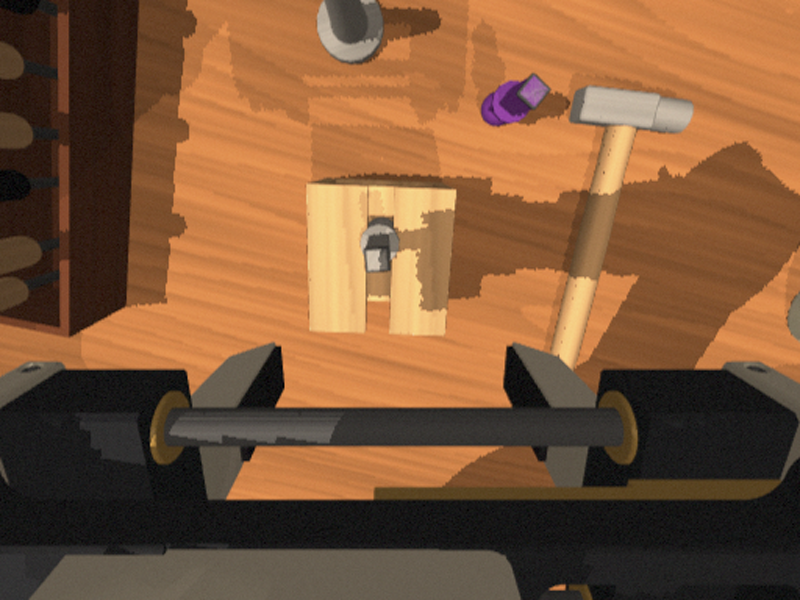

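The wrist view shows plate corners at (307,184), (456,189), (445,335) and (309,330). The slot mouth is at (366,331)–(389,334), the punch top is centred at (377,260) and the collar at (379,242).

Run:
```python
from h import *
import pickle
c=pickle.load(open("w1.pkl","rb"))
g=lambda u,v,z:onz(c,u/1.5625-.2,v/1.5625-.2,z)
P=[g(u,v,.085) for u,v in((307,184),(456,189),(445,335),(309,330))]
print("centre",np.mean(P,0))
for i in range(4):
    e=P[(i+1)%4]-P[i]; print(np.degrees(np.arctan2(e[1],e[0])).round(1),np.linalg.norm(e).round(3))
a=(g(366,331,.085)+g(389,334,.085))/2; b=(g(368,217,.085)+g(392,218,.085))/2
print("slot",a,b,np.degrees(np.arctan2(*(b-a)[1::-1])),np.linalg.norm(b-a), np.linalg.norm(g(366,331,.085)-g(389,334,.085)))
print("top",g(377,260,.14),"collar",g(379,242,.09))
T=[g(u,v,.14) for u,v in((366,250),(389,249),(388,271),(365,270))]
print(np.mean(T,0))
o=env.get_obs();yaw=np.radians(15.2)
d=g(377,260,.14)[:2]-o["eef_pos"][:2]
print("tool dx,dy",d@[np.cos(yaw),np.sin(yaw)],d@[np.sin(yaw),-np.cos(yaw)])
cv2.imwrite("pics/w1c.png",cv2.resize(c["color"][105:220,185:305,::-1],(600,575),interpolation=cv2.INTER_CUBIC))
```

```text
centre [ 0.55083222 -0.26960596  0.085     ]
-76.6 0.102
-166.7 0.109
103.0 0.104
12.5 0.108
slot [ 0.49810434 -0.28200906  0.085     ] [ 0.58291954 -0.26176279  0.085     ] 13.425842916928621 0.08719821894675746 0.017694691945916757
top [ 0.56584792 -0.26613367  0.14      ] collar [ 0.56690309 -0.26538652  0.09      ]
[ 0.56580019 -0.26614371  0.14      ]
tool dx,dy 0.02628569355237135 -0.010320949757164681
```

View pics/w1c.png

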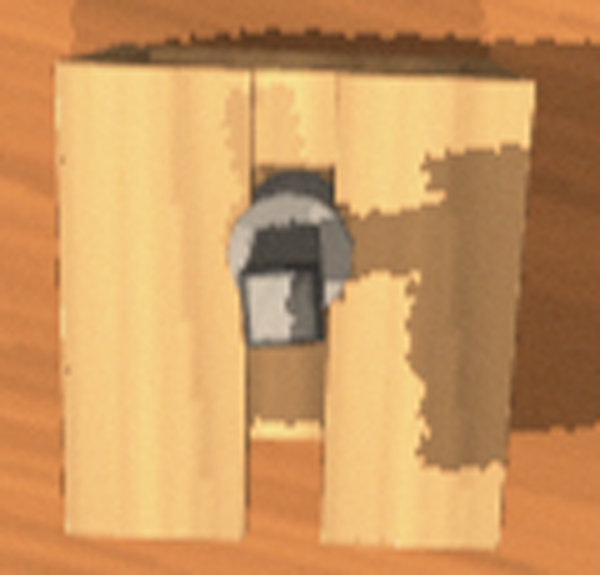

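The crop shows the punch's top face at corners (245,272), (318,265), (322,336) and (248,346), slightly twisted in the slot.

Run:
```python
from h import *
import pickle
c=pickle.load(open("w1.pkl","rb"))
P=[onz(c,185+u/5-.4,105+v/5-.4,.14) for u,v in((245,272),(318,265),(322,336),(248,346))]
print(np.mean(P,0))
for i in range(4):
    e=P[(i+1)%4]-P[i]; print(np.degrees(np.arctan2(e[1],e[0])).round(1),np.linalg.norm(e).round(4))
```

```text
[ 0.56642591 -0.26614126  0.14      ]
-69.2 0.0134
-161.8 0.0134
113.2 0.0139
16.4 0.014
```

```bash
python3 -m creep '[{"jaw":1,"dp":[0.06,-0.02,0.05],"rotation":[0,0,-0.015]},{"jaw":1,"dp":[0.12,-0.045,0.15],"rotation":[0,0,-0.03]},{"jaw":1,"dp":[0.16,-0.06,0.22],"rotation":[0,0,-0.045]},{"jaw":1,"dp":[0.175,-0.068,0.28],"rotation":[0,0,-0.049]},{"jaw":0.4,"dp":[0.175,-0.068,0.3],"rotation":[0,0,-0.049]},{"jaw":0.2,"dp":[0.175,-0.068,0.4],"rotation":[0,0,-0.049]},{"jaw":0,"dp":[0.175,-0.068,0.55],"rotation":[0,0,-0.049]},{"jaw":0,"dp":[0.175,-0.068,0.7],"rotation":[0,0,-0.049]},{"jaw":0,"dp":[0.175,-0.068,0.8],"rotation":[0,0,-0.049]},{"jaw":0,"dp":[0.175,-0.068,0.85],"rotation":[0,0,-0.049]}]' 40
python3 - <<'E'
from h import *
c=shot("wrist"); cv2.imwrite("pics/w2.png",cv2.resize(c["color"][:,:,::-1],(800,600),interpolation=cv2.INTER_CUBIC))
o=env.get_obs(); print(o["eef_pos"],o["tool_rot"],o["force"],o["gripper_width"])
E
```

```text
time_s: 4.2
eef_pos: [0.5647, -0.2666, 0.1087]
tool_rot: [-179.9, 0.1, 19.5]
force: [0.1, -0.4, -0.2]
gripper_width: 0.532
finger_force: 0.0
[ 0.56456064 -0.26643236  0.10827573] [-1.79915545e+02  1.20551997e-01  1.95462894e+01] [ 0.16743799 -0.38853815 -1.61467893] 0.5155561687948423
```

View pics/w2.png

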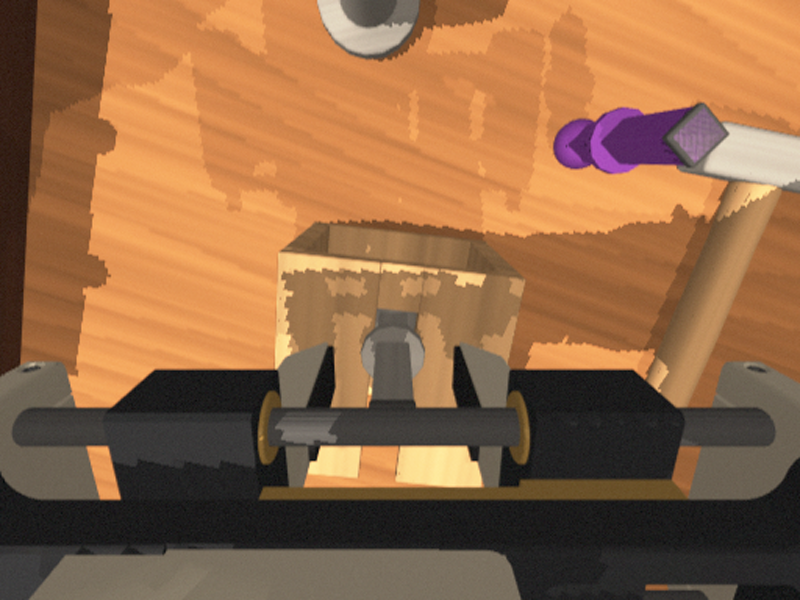

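The wrist view shows the shank at (393,375), centred between the fingertips (about 330 and 458), so I'll close and then lift 6 mm.

```bash
python3 -m creep '[{"jaw":-0.4,"dp":[0,0,0],"rotation":[0,0,0]},{"jaw":-0.6,"dp":[0,0,0],"rotation":[0,0,0]},{"jaw":-0.8,"dp":[0,0,0],"rotation":[0,0,0]},{"jaw":-1,"dp":[0,0,0],"rotation":[0,0,0]},{"jaw":-1,"dp":[0,0,0],"rotation":[0,0,0]},{"jaw":-1,"dp":[0,0,0],"rotation":[0,0,0]},{"jaw":-1,"dp":[0,0,0],"rotation":[0,0,0]},{"jaw":-1,"dp":[0,0,0],"rotation":[0,0,0]},{"jaw":-1,"dp":[0,0,0],"rotation":[0,0,0]},{"jaw":-1,"dp":[0,0,0],"rotation":[0,0,0]}]' 40
python3 -m creep '[{"jaw":-1,"dp":[0,0,-0.01],"rotation":[0,0,0]},{"jaw":-1,"dp":[0,0,-0.02],"rotation":[0,0,0]},{"jaw":-1,"dp":[0,0,-0.03],"rotation":[0,0,0]},{"jaw":-1,"dp":[0,0,-0.04],"rotation":[0,0,0]},{"jaw":-1,"dp":[0,0,-0.04],"rotation":[0,0,0.02]},{"jaw":-1,"dp":[0,0,-0.04],"rotation":[0,0,0.035]},{"jaw":-1,"dp":[0,0,-0.04],"rotation":[0,0,0.05]},{"jaw":-1,"dp":[0,0,-0.04],"rotation":[0,0,0.07]},{"jaw":-1,"dp":[0,0,-0.04],"rotation":[0,0,0.07]},{"jaw":-1,"dp":[0,0,-0.04],"rotation":[0,0,0.07]}]'
python3 - <<'E'
from h import *
c=shot("wrist"); cv2.imwrite("pics/w3.png",cv2.resize(c["color"][:,:,::-1],(800,600),interpolation=cv2.INTER_CUBIC))
o=env.get_obs(); print(o["eef_pos"],o["tool_rot"],o["force"],o["gripper_width"],o["finger_force"])
E
```

```text
time_s: 5.25
eef_pos: [0.566, -0.2664, 0.1108]
tool_rot: [180.0, -0.0, 19.6]
force: [-1.2, -0.2, 6.4]
gripper_width: 0.15
finger_force: 40.0
time_s: 6.25
eef_pos: [0.5657, -0.2664, 0.1162]
tool_rot: [180.0, 0.0, 13.3]
force: [0.5, 0.6, -1.8]
gripper_width: 0.153
finger_force: 40.0
[ 0.5656841  -0.26638894  0.11623199] [1.79995396e+02 1.67049239e-03 1.32924532e+01] [ 0.18683466 -0.5703135  -1.14476434] 0.14968036102684526 39.998745918273926
```

View pics/w3.png

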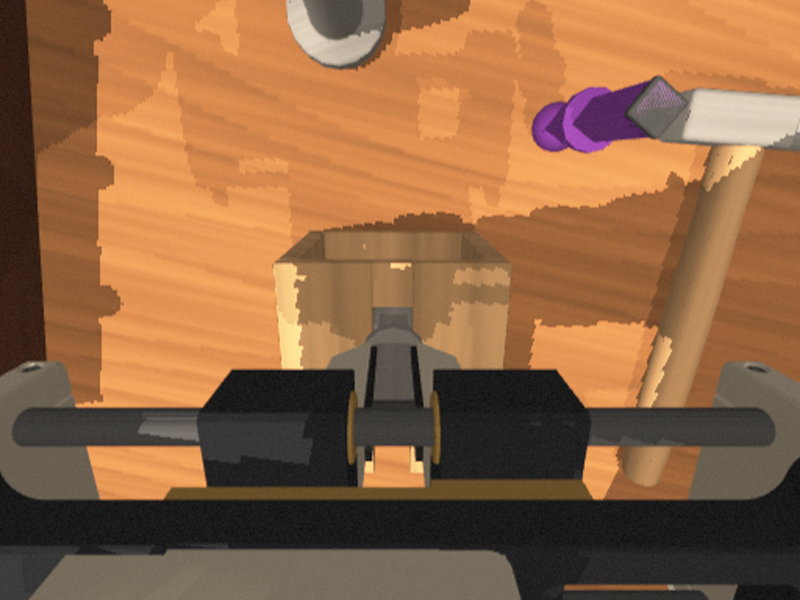

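The view shows the punch held and upright, and the rack (275–511) is symmetric about the tool. I'll slide it straight out, 105 mm.

```bash
python3 -m creep '[{"jaw":-1,"dp":[-0.02,0,0],"rotation":[0,0,0]},{"jaw":-1,"dp":[-0.06,0,0],"rotation":[0,0,0]},{"jaw":-1,"dp":[-0.11,0,0],"rotation":[0,0,0]},{"jaw":-1,"dp":[-0.16,0,0],"rotation":[0,0,0]},{"jaw":-1,"dp":[-0.21,0,0],"rotation":[0,0,0]},{"jaw":-1,"dp":[-0.26,0,0],"rotation":[0,0,0]},{"jaw":-1,"dp":[-0.3,0,0],"rotation":[0,0,0]},{"jaw":-1,"dp":[-0.33,0,0],"rotation":[0,0,0]},{"jaw":-1,"dp":[-0.35,0,0],"rotation":[0,0,0]},{"jaw":-1,"dp":[-0.35,0,0],"rotation":[0,0,0]}]'
python3 -c "
from h import *
o=env.get_obs(); print(o['force'],o['torque'])"
python3 -m creep '[{"jaw":-1,"dp":[-0.02,0,0],"rotation":[0,0,0]},{"jaw":-1,"dp":[-0.06,0,0],"rotation":[0,0,0]},{"jaw":-1,"dp":[-0.11,0,0],"rotation":[0,0,0]},{"jaw":-1,"dp":[-0.16,0,0],"rotation":[0,0,0]},{"jaw":-1,"dp":[-0.21,0,0],"rotation":[0,0,0]},{"jaw":-1,"dp":[-0.26,0,0],"rotation":[0,0,0]},{"jaw":-1,"dp":[-0.3,0,0],"rotation":[0,0,0]},{"jaw":-1,"dp":[-0.33,0,0],"rotation":[0,0,0]},{"jaw":-1,"dp":[-0.35,0,0],"rotation":[0,0,0]},{"jaw":-1,"dp":[-0.35,0,0],"rotation":[0,0,0]}]'
python3 -c "
from h import *
import pickle
o=env.get_obs(); print(o['eef_pos'],o['force'],o['torque'])
D=pickle.load(open('d0.pkl','rb'))
for u,v in ((372,313),(510,345),(503,365),(368,335)): print(onz(D['side'],u/1.5625-.2,v/1.5625-.2,.075 if v<360 and v!=335 else 0.0))
"
```

```text
time_s: 7.3
eef_pos: [0.5142, -0.2786, 0.1163]
tool_rot: [180.0, 0.0, 13.3]
force: [0.6, -0.0, -2.5]
gripper_width: 0.151
finger_force: 40.0
[ 0.64709908 -0.02446921 -2.48181948] [-0.06018165 -0.02571159  0.00801089]
time_s: 8.3
eef_pos: [0.4631, -0.2907, 0.1163]
tool_rot: [180.0, 0.0, 13.3]
force: [-0.4, -0.1, -2.2]
gripper_width: 0.149
finger_force: 40.0
[ 0.46314684 -0.29067274  0.11626106] [-0.40039098 -0.11781195 -2.15284254] [-0.00057969 -0.0570698   0.07886707]
[0.66842758 0.03149963 0.075     ]
[0.41507933 0.0188141  0.075     ]
[0.42232886 0.00215576 0.        ]
[0.68138204 0.02037217 0.        ]
```

Clear of the rack, so I'll raise 150 mm and carry it over the caddy.

```bash
python3 -m creep '[{"jaw":-1,"dp":[0,0,-0.03],"rotation":[0,0,0]},{"jaw":-1,"dp":[0,0,-0.1],"rotation":[0,0,0]},{"jaw":-1,"dp":[0,0,-0.22],"rotation":[0,0,0]},{"jaw":-1,"dp":[0,0,-0.36],"rotation":[0,0,0]},{"jaw":-1,"dp":[0,0,-0.5],"rotation":[0,0,0]},{"jaw":-1,"dp":[0,0,-0.64],"rotation":[0,0,0]},{"jaw":-1,"dp":[0,0,-0.78],"rotation":[0,0,0]},{"jaw":-1,"dp":[0,0,-0.9],"rotation":[0,0,0]},{"jaw":-1,"dp":[0,0,-0.97],"rotation":[0,0,0]},{"jaw":-1,"dp":[0,0,-1],"rotation":[0,0,0]}]'
python3 -m creep '[{"jaw":-1,"dp":[0.01,-0.03,0],"rotation":[0,0,0]},{"jaw":-1,"dp":[0.04,-0.12,0],"rotation":[0,0,0]},{"jaw":-1,"dp":[0.08,-0.24,0],"rotation":[0,0,0]},{"jaw":-1,"dp":[0.12,-0.36,0],"rotation":[0,0,0]},{"jaw":-1,"dp":[0.16,-0.48,0],"rotation":[0,0,0]},{"jaw":-1,"dp":[0.2,-0.6,0],"rotation":[0,0,0]},{"jaw":-1,"dp":[0.24,-0.72,0],"rotation":[0,0,0]},{"jaw":-1,"dp":[0.28,-0.83,0],"rotation":[0,0,0]},{"jaw":-1,"dp":[0.31,-0.92,0],"rotation":[0,0,0]},{"jaw":-1,"dp":[0.33,-0.98,0],"rotation":[0,0,0]}]'
python3 -m creep '[{"jaw":-1,"dp":[0.01,-0.03,0],"rotation":[0,0,0]},{"jaw":-1,"dp":[0.04,-0.12,0],"rotation":[0,0,0]},{"jaw":-1,"dp":[0.08,-0.24,0],"rotation":[0,0,0]},{"jaw":-1,"dp":[0.12,-0.36,0],"rotation":[0,0,0]},{"jaw":-1,"dp":[0.16,-0.48,0],"rotation":[0,0,0]},{"jaw":-1,"dp":[0.2,-0.6,0],"rotation":[0,0,0]},{"jaw":-1,"dp":[0.24,-0.72,0],"rotation":[0,0,0]},{"jaw":-1,"dp":[0.28,-0.83,0],"rotation":[0,0,0]},{"jaw":-1,"dp":[0.31,-0.92,0],"rotation":[0,0,0]},{"jaw":-1,"dp":[0.33,-0.98,0],"rotation":[0,0,0]}]'
python3 -m creep '[{"jaw":-1,"dp":[0.01,-0.03,0],"rotation":[0,0,0]},{"jaw":-1,"dp":[0.04,-0.12,0],"rotation":[0,0,0]},{"jaw":-1,"dp":[0.08,-0.24,0],"rotation":[0,0,0]},{"jaw":-1,"dp":[0.12,-0.36,0],"rotation":[0,0,0]},{"jaw":-1,"dp":[0.16,-0.48,0],"rotation":[0,0,0]},{"jaw":-1,"dp":[0.2,-0.6,0],"rotation":[0,0,0]},{"jaw":-1,"dp":[0.24,-0.72,0],"rotation":[0,0,0]},{"jaw":-1,"dp":[0.28,-0.83,0],"rotation":[0,0,0]},{"jaw":-1,"dp":[0.31,-0.92,0],"rotation":[0,0,0]},{"jaw":-1,"dp":[0.33,-0.98,0],"rotation":[0,0,0]}]'
python3 - <<'E'
from h import *
import pickle
D={n:shot(n) for n in("scene","side","wrist")}; pickle.dump(D,open("d1.pkl","wb"))
c=D["wrist"]
cv2.imwrite("pics/w4.png",cv2.resize(c["color"][:,:,::-1],(800,600),interpolation=cv2.INTER_CUBIC))
o=env.get_obs(); print(o["eef_pos"],o["tool_rot"],o["force"],o["gripper_width"])
m=cv2.inRange(cv2.cvtColor(c["color"],cv2.COLOR_RGB2HSV),(18,120,120),(32,255,255))
k,l,s,ct=cv2.connectedComponentsWithStats(m)
for i in range(1,k):
    if s[i,4]>100: print(s[i],ct[i],onz(c,*ct[i],.047).round(4))
E
```

```text
time_s: 9.3
eef_pos: [0.464, -0.2906, 0.2677]
tool_rot: [179.9, -0.1, 13.3]
force: [0.2, 0.2, -2.2]
gripper_width: 0.149
finger_force: 40.0
time_s: 10.3
eef_pos: [0.4776, -0.134, 0.2657]
tool_rot: [-180.0, 0.1, 13.4]
force: [-0.4, -0.1, -2.1]
gripper_width: 0.151
finger_force: 40.0
time_s: 11.3
eef_pos: [0.4924, 0.0191, 0.2661]
tool_rot: [-180.0, 0.0, 13.3]
force: [0.8, -0.3, -2.7]
gripper_width: 0.156
finger_force: 40.0
time_s: 12.3
eef_pos: [0.5069, 0.1734, 0.2661]
tool_rot: [180.0, 0.0, 13.3]
force: [0.4, -0.3, -2.3]
gripper_width: 0.15
finger_force: 40.0
[0.50672477 0.17267997 0.26605003] [1.79982361e+02 2.20185832e-02 1.32993070e+01] [-0.16205147  0.32267781 -2.6181629 ] 0.1511085963866528
[180 126  31  31 713] [194.74614306 141.12903226] [0.5193 0.2551 0.047 ]
[231 141  28  37 505] [244.30891089 158.78811881] [0.5112 0.185  0.047 ]
```

View pics/w4.png

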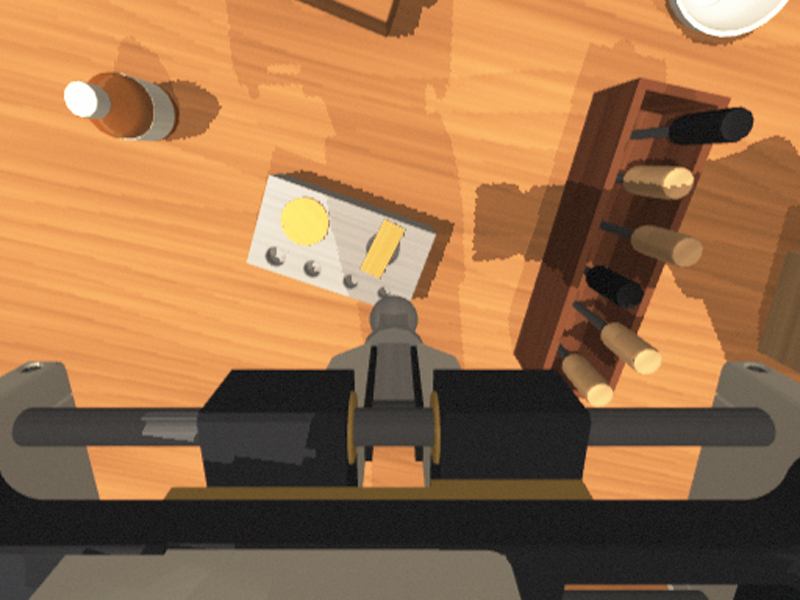

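The wrist view shows the disc at (304,221), the oblong at (382,248) and the held ball at (393,319). I'll move above the disc, come down to about 30 mm clearance and compare ball and disc within the same cameras.

```bash
python3 -m creep '[{"jaw":-1,"dp":[0.02,-0.05,0],"rotation":[0,0,0]},{"jaw":-1,"dp":[0.05,-0.14,0],"rotation":[0,0,0]},{"jaw":-1,"dp":[0.1,-0.26,0],"rotation":[0,0,0]},{"jaw":-1,"dp":[0.15,-0.4,0],"rotation":[0,0,0]},{"jaw":-1,"dp":[0.18,-0.48,0],"rotation":[0,0,0]},{"jaw":-1,"dp":[0.19,-0.517,0.05],"rotation":[0,0,0]},{"jaw":-1,"dp":[0.19,-0.517,0.15],"rotation":[0,0,0]},{"jaw":-1,"dp":[0.19,-0.517,0.25],"rotation":[0,0,0]},{"jaw":-1,"dp":[0.19,-0.517,0.32],"rotation":[0,0,0]},{"jaw":-1,"dp":[0.19,-0.517,0.35],"rotation":[0,0,0]}]'
python3 -m creep '[{"jaw":-1,"dp":[0,0,0.03],"rotation":[0,0,0]},{"jaw":-1,"dp":[0,0,0.08],"rotation":[0,0,0]},{"jaw":-1,"dp":[0,0,0.15],"rotation":[0,0,0]},{"jaw":-1,"dp":[0,0,0.22],"rotation":[0,0,0]},{"jaw":-1,"dp":[0,0,0.28],"rotation":[0,0,0]},{"jaw":-1,"dp":[0,0,0.33],"rotation":[0,0,0]},{"jaw":-1,"dp":[0,0,0.36],"rotation":[0,0,0]},{"jaw":-1,"dp":[0,0,0.37],"rotation":[0,0,0]},{"jaw":-1,"dp":[0,0,0.37],"rotation":[0,0,0]},{"jaw":-1,"dp":[0,0,0.37],"rotation":[0,0,0]}]'
python3 - <<'E'
from h import *
import pickle
D={n:shot(n) for n in("scene","side","wrist")}; pickle.dump(D,open("d2.pkl","wb"))
o=env.get_obs(); print(o["eef_pos"],o["tool_rot"],o["force"],o["gripper_width"])
p=o["eef_pos"]; b=np.array([p[0],p[1],p[2]-.078+.013])
T=[]
for n,w in (("scene",64),("side",64),("wrist",96)):
    c=D[n];u,v=proj(c,b);u0,v0=int(u)-w//2,int(v)-int(w*.375);h=int(w*.75)
    print(n,(u,v),"crop",u0,v0,w)
    T.append(cv2.resize(c["color"][v0:v0+h,u0:u0+w,::-1],(400,300),interpolation=cv2.INTER_CUBIC))
T.append(T[0]*0)
cv2.imwrite("pics/b2.png",np.vstack([np.hstack(T[:2]),np.hstack(T[2:])]))
E
```

```text
time_s: 13.45
eef_pos: [0.5162, 0.2539, 0.2122]
tool_rot: [179.9, 0.1, 13.2]
force: [-0.6, 0.5, -1.5]
gripper_width: 0.149
finger_force: 40.0
time_s: 14.45
eef_pos: [0.5169, 0.255, 0.1586]
tool_rot: [-180.0, -0.0, 13.3]
force: [0.3, 0.3, -1.2]
gripper_width: 0.146
finger_force: 40.0
[0.51687535 0.25497695 0.15858122] [-1.79991310e+02 -4.01200566e-02  1.32749175e+01] [ 0.18481929  0.4969134  -2.49102608] 0.14770123839928032
scene (np.float64(340.96771086880324), np.float64(183.8109270356918)) crop 308 159 64
side (np.float64(262.9809116651614), np.float64(272.81141655684127)) crop 230 248 64
wrist (np.float64(251.42402593479108), np.float64(204.5908322595829)) crop 203 168 96
```

View pics/b2.png

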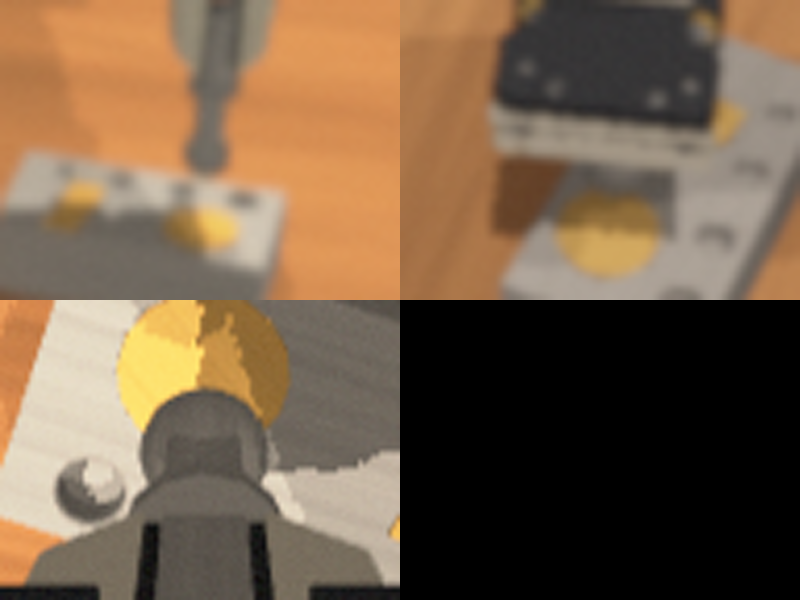

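The crops show the ball at (207,150) in the scene crop and (205,455) in the wrist crop, both where the kinematics predict. The disc is centred near (203,375) in the wrist crop. I'll fit the disc rim and the offset.

Run:
```python
from h import *
import pickle
from scipy.optimize import least_squares
D=pickle.load(open("d2.pkl","rb"));c=D["wrist"]
m=cv2.inRange(cv2.cvtColor(c["color"],cv2.COLOR_RGB2HSV),(17,110,60),(32,255,255))
k,l,s,ct=cv2.connectedComponentsWithStats(m)
# disc blob(s) near ball, edge points above the ball's top row, lifted to z=.049 and fitted as a circle of r=21 mm
m[:, :225]=0; m[:,280:]=0; m[190:]=0; m[:150]=0
L=[];
for v in range(150,190):
    u=np.flatnonzero(m[v])
    if len(u)>8: L+=[(u[0]-.5,v),(u[-1]+.5,v)]
P=np.array([onz(c,u,v,.049)[:2] for u,v in L])
f=least_squares(lambda x:np.hypot(*(P-x).T)-.021,P.mean(0),loss="soft_l1",f_scale=.0005)
print(len(P),"disc",f.x,np.abs(f.fun).mean())
print("ball",onz(c,203+205/4.167-.4,168+155/4.167-.4,.0935))
```

```text
48 disc [0.51872369 0.25548265] 0.00043484647182124176
ball [0.51673621 0.25462496 0.0935    ]
```

```bash
python3 -m creep '[{"jaw":-1,"dp":[0.007,-0.001,0],"rotation":[0,0,0]},{"jaw":-1,"dp":[0.0145,-0.003,0.01],"rotation":[0,0,0]},{"jaw":-1,"dp":[0.0145,-0.003,0.03],"rotation":[0,0,0]},{"jaw":-1,"dp":[0.0145,-0.003,0.06],"rotation":[0,0,0]},{"jaw":-1,"dp":[0.0145,-0.003,0.09],"rotation":[0,0,0]},{"jaw":-1,"dp":[0.0145,-0.003,0.12],"rotation":[0,0,0]},{"jaw":-1,"dp":[0.0145,-0.003,0.14],"rotation":[0,0,0]},{"jaw":-1,"dp":[0.0145,-0.003,0.15],"rotation":[0,0,0]},{"jaw":-1,"dp":[0.0145,-0.003,0.155],"rotation":[0,0,0]},{"jaw":-1,"dp":[0.0145,-0.003,0.155],"rotation":[0,0,0]}]'
python3 - <<'E'
from h import *
import pickle
D={n:shot(n) for n in("scene","wrist")}; pickle.dump(D,open("d3.pkl","wb"))
o=env.get_obs(); p=o["eef_pos"];print(p,o["tool_rot"],o["force"],o["joint_velocities"].round(2))
T=[]
for n,w in (("scene",48),("wrist",96)):
    c=D[n];b=(p[0],p[1],p[2]-.0785+.013);u,v=proj(c,b);u0,v0=int(u)-w//2,int(v)-int(w*.375);h=int(w*.75)
    print(n,"ball",(u,v),"bottom",proj(c,(p[0],p[1],.057)),"disc",proj(c,(.5187,.2555,.047)),"crop",u0,v0,w)
    T.append(cv2.resize(c["color"][v0:v0+h,u0:u0+w,::-1],(400,300),interpolation=cv2.INTER_CUBIC))
cv2.imwrite("pics/b3.png",np.hstack(T))
E
```

```text
time_s: 15.6
eef_pos: [0.5187, 0.2558, 0.135]
tool_rot: [180.0, -0.0, 13.3]
force: [0.1, -0.0, -2.2]
gripper_width: 0.146
finger_force: 40.0
[0.51876426 0.25584771 0.13509145] [-1.79997101e+02 -1.42104478e-02  1.32775614e+01] [ 0.61273728 -0.01880412 -2.90821073] [-0.02 -0.08  0.02 -0.07 -0.02 -0.02  0.03]
scene ball (np.float64(340.58886268956775), np.float64(190.12686764676732)) bottom (np.float64(340.2817910390109), np.float64(193.2330941387523)) disc (np.float64(339.93942664730963), np.float64(195.6570560264611)) crop 316 172 48
wrist ball (np.float64(251.38942111852646), np.float64(204.32218347510235)) bottom (np.float64(251.39772576012163), np.float64(199.1307371111598)) disc (np.float64(251.75722380488725), np.float64(195.51168920484443)) crop 203 168 96
```

View pics/b3.png

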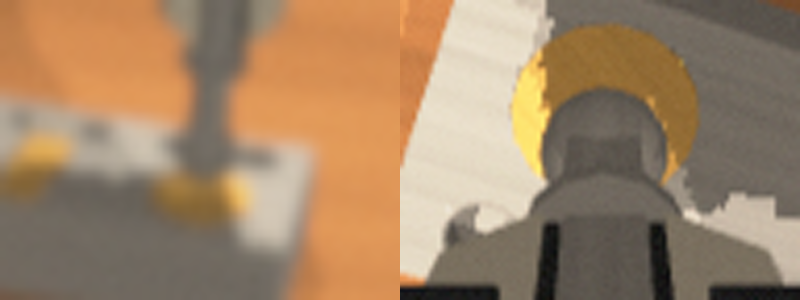

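The crops show the ball hovering just above the disc. In the wrist crop the ball is at (605,153) and the disc at (605,115), matching the predictions for a centred ball 10 mm up. The arm is still, so I'll hand it in.

```bash
python3 -c "
from cell import env
print(env.job_done())"
```

```text
the job is handed in; nothing more can be done
None
```

I slid the punch out along its slot, carried it over the caddy, and handed the job in at about 16 s. The gripper is holding it upright and still, ball centred over the round blank to within about 1 mm by camera and about 10 mm above it by arm position. The hand-in returned no verdict.

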